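# Pack a rail extension kit in a divided tote

### The arm

A 7-joint arm with a two-finger parallel gripper is mounted at the origin on a cart in front of the work surface, level with it; the furniture and walls round the work are solid. World frame = base frame: x ahead of the robot, y to its left, z up, the work surface at z = 0. Lengths are in m, angles in rad, forces in N, time in s.
With the tool pointing down it reaches from about 0.4 to 0.875 m from the base axis. Payload 4.4 kg.
Tool frame: the origin (TCP) lies midway between the tips of the shut fingers; the grasp point (between the pads) lies 19 mm behind it; z points along the fingers, y is the line along which they close (so a half turn about z gives the same grasp; the last joint's range is limited). The gripper opens to 85 mm and grips with 20 to 120 N. Pads are 22 mm wide; open, the fingers measure 114 mm over their backs; the gripper's body (76 mm by 85 mm) begins 54 mm behind the grasp point. The pads swing forward as they close: fully open they stand 13 mm farther back than shut.
Start: joints at [-1.207, 0.628, 0.038, 1.517, -0.027, 0.996, -0.02], TCP at [0.271, 0.591, 0.231] pointing down, gripper open.
Joint ranges: [-3.06, 3.06], [-0.37, 2.12], [-1.25, 1.32], [0.18, 2.47], [-1.1, 4.24], [0.23, 1.98], [-2.94, 2.94]. Speed limits (rad/s): [2.57, 2.57, 3.14, 3.14, 3.14, 3.14, 3.14].

### API

Orientations are given as a unit quaternion [w, x, y, z].
In Python, from workcell import env, viewer gives the robot as it stands (env), with the cameras (viewer). Calls block until the motion is done:
- env.movep(position, orientation): joint-space move of the TCP to a pose.
- env.servo_line(position, feed=0.15, ori=None, guard=None): straight line of the TCP; ori=None keeps the orientation; feed is the mean speed in m/s. With guard (N) it stops when the force on the tool has changed by that much, and returns True; else False.
- env.set_joints(angles): joint-space move.
- env.gripper_to(opening): finger opening in m; the grip force is fixed at half the most; returns when the fingers have stopped.
- env.sleep(seconds).
- env.solve_ik(position, orientation): joint angles nearest the present ones, or None.
- viewer.capture(name): name is "scene" or "top"; returns a dict with "img" (384x512x3 uint8, blue, green, red), "camera_matrix" (3x3 intrinsics, pixels), "k1" (the pictures are not rectified: a ray, as slopes to the right and down, at radius r is drawn at 1 + k1 r^2 times it, then the intrinsics apply), "cam_to_world" (4x4, takes a point from camera to world coordinates). Camera axes: x right, y down, z forward; pixel columns grow to the right and rows downward; lengths in m; the calibration is good to about 2 mm. A picture is of the moment at which its call begins. There is no depth.
A pose or a line that the arm cannot do raises env.MotionError and nothing moves.
- env.close_job(): hands the job in; it is judged then, once.
Readings, each from a call of its own:
- env.get_t(): time.
- env.get_joint_pos(): joint angles.
- env.get_joint_vel(): joint speeds.
- env.get_tau(): joint torques, N m.
- env.get_position(): TCP position.
- env.get_orientation(): TCP orientation.
- env.get_force(): force on the tool from outside, world axes, zero at the start.
- env.get_wrist_torque(): the same for the moment, N m.
- env.get_finger_gap(): finger opening in m.
- env.get_finger_force(): force on a finger pad.
Only numpy, scipy, OpenCV 4.12 (cv2) and the standard library are available. Lean on these libraries where they do the work, as an engineer would, in place of code of your own. Each camera call takes 0.05 s, during which the arm holds its last target. There are 200 camera calls.

### The job

Pack the rail extension kit in the grey tote for the next panel job. Slide the divider to the right until the left bay is long enough, lay the slotted mounting rail flat along the back of that bay and the white terminal strip lengthwise on top of the middle of the rail, and stand the relay module upright in front of the rail, parallel to it and level with its middle. In the right bay stand the metal fitting in line with the rail, and in front of it the black knob, right way up, in line with the relay module.

Things in the scene. Friction and masses are not known exactly. Their poses are not given: they have to be found in the camera images.
- tote: Low open grey plastic tote, fixed. Origin: centre of its underside; y along its length to the left seen from the robot, x to its back (away from the robot), z up. Outside 130 (x) x 236 (y) x 42 mm high, a 10 mm ledge beyond each end; inner faces at x = +-61, y = +-114 mm, floor 4 mm up. A black cross divider makes a left bay (+y) and a right bay (-y).
- divider (a joint): Where the divider stands: the y of its mid-plane in the tote's frame, m; grows to the left, travel -0.045 to 0.075. Slides on the rims against about 1.2 N and stays put; 5 mm thick, cannot be lifted out. At the start the left bay is too short for the rail; at -0.030 the left bay is 141.5 mm long, the right one 81.5 mm.
- divider_grip (a point): Black finger bead in the middle of the divider's top edge: 52 mm along the tote's x, 10 mm thick along its y (11.6 over the ribs), from 40 to 62 mm above the tote's underside. The point is on its centre line 8 mm below its top. Pinch it from above, fingers closing along the tote's y, and slide.
- rail: Slotted steel mounting rail of hat section, 130 mm long (its y), 35 mm wide over the flanges (its x), 7.5 mm high, about 70 g, lying with its hollow side down. The raised flat top is 27 mm wide, the flanges beside it 1.6 mm thick. Origin: centre of its underside, z up. Grip across its width; the fingers close on the raised part (27 mm).
- terminal_strip: White terminal strip, 70 mm long (its y), 17 mm wide (its x; the base 14 mm, the six blocks on it 16 to 17 mm), 18 mm high, 40 g. Origin: centre of its underside, z up.
- relay_module: Cream plug-in relay module, a flat box standing on its narrow side: 78 mm long (its x), 20 mm thick (its y), 52 mm high, about 45 g. Origin: centre of its underside, z up.
- fitting: Nickel-plated turned fitting standing on its hexagon end, 31 mm across, 56 mm high, 90 g. For gripping it is about 31 mm wide at every height over 9 mm. Origin: centre of its underside, z up.
- knob: Black round control knob with a pointer line on top, 33 mm across at its base, 20 mm high, 20 g, lying base down. Origin: centre of its underside, z up.

How it is judged:
At the end, for the whole second after the job is handed in: All at rest in the tote. Rail flat on the floor, rear half of the left bay, parallel within 0.15 rad. Strip on it, within 10 mm of its centre line, 15 mm of its middle. Relay upright in front, within 15 mm of that middle. Fitting within 15 mm of the rail's line, knob of the relay's (x of rail in the frame of tote between 0.01 and 0.046 m and y of rail in the frame of tote between 0.018 and 0.054 m and z of rail in the frame of tote between 0.001 and 0.008 m and angle between rail's own z axis and vertical below 0.06 rad and angle between the y axis of rail and the y axis of tote, either way round below 0.15 rad and x of terminal_strip in the frame of rail between -0.01 and 0.01 m and y of terminal_strip in the frame of rail between -0.015 and 0.015 m and z of terminal_strip in the frame of rail between 0.005 and 0.0105 m and angle between each of terminal_strip, relay_module, fitting, knob's own z axis and vertical below 0.1 rad and angle between the y axis of terminal_strip and the y axis of rail, either way round below 0.2 rad and x of relay_module in the frame of tote between -0.053 and 0.01 m and y of relay_module in the frame of rail between -0.015 and 0.015 m and z of relay_module in the frame of tote between 0.001 and 0.008 m and angle between the x axis of relay_module and the y axis of rail, either way round below 0.2 rad and x of fitting in the frame of rail between -0.015 and 0.015 m and y of each of fitting, knob in the frame of tote below -0.033 m and z of fitting in the frame of tote between 0.001 and 0.008 m and y of knob in the frame of relay_module between -0.015 and 0.015 m and z of knob in the frame of tote between 0.001 and 0.008 m and linear speed of each of rail, terminal_strip, relay_module, fitting, knob below 0.02 m/s and angular speed of each of rail, terminal_strip, relay_module, fitting, knob below 0.2 rad/s); the robot touches nothing.
It also fails if it takes over 128 s, if anything falls off the work surface, if the arm or the gripper's body presses on something with over 40 N, if the wrist force passes 120 N, or if a joint passes its speed limit or range.

## Working session

There is one attempt and no reset: what is moved stays moved. The work goes in short steps, each a Python script; the robot and the scene stay as the last script left them, time stands still between calls to the robot, and variables do not carry over. Pictures are saved under pics/ and viewed, at most 14 in all, crops included, and the job is handed in when it is done.

```bash
ls; mkdir -p pics
python3 - <<'E'
from workcell import env, viewer
import cv2,numpy as np
for n in("scene","top"):
    c=viewer.capture(n); cv2.imwrite(f"pics/{n}0.png",cv2.resize(c["img"],(768,576),interpolation=cv2.INTER_CUBIC)); print(n,c["camera_matrix"],c["k1"],c["cam_to_world"])
print(env.get_t(),env.get_orientation(),env.get_finger_gap())
E
```

```text
pics
workcell.py
scene [[455.48280683   0.         253.51136605]
 [  0.         455.48280683 193.15028652]
 [  0.           0.           1.        ]] -0.1704625982817659 [[-0.50107462 -0.65380552  0.56697669 -0.03559609]
 [-0.86530507  0.38842465 -0.31681767 -0.01749222]
 [-0.01309058 -0.6493571  -0.76037096  0.71669184]
 [ 0.          0.          0.          1.        ]]
top [[499.13533922   0.         248.14274995]
 [  0.         499.13533922 194.64292895]
 [  0.           0.           1.        ]] 0.03791348762669273 [[ 0.0126922  -0.99286049  0.1186042   0.37972341]
 [-0.99989856 -0.01336912 -0.00491348 -0.2818438 ]
 [ 0.00646404 -0.11852981 -0.99292945  0.896318  ]
 [ 0.          0.          0.          1.        ]]
0.1 [-1.74242224e-04  2.13239719e-01  9.76999523e-01 -8.51123940e-04] 0.08562983631368198
```

View pics/scene0.png

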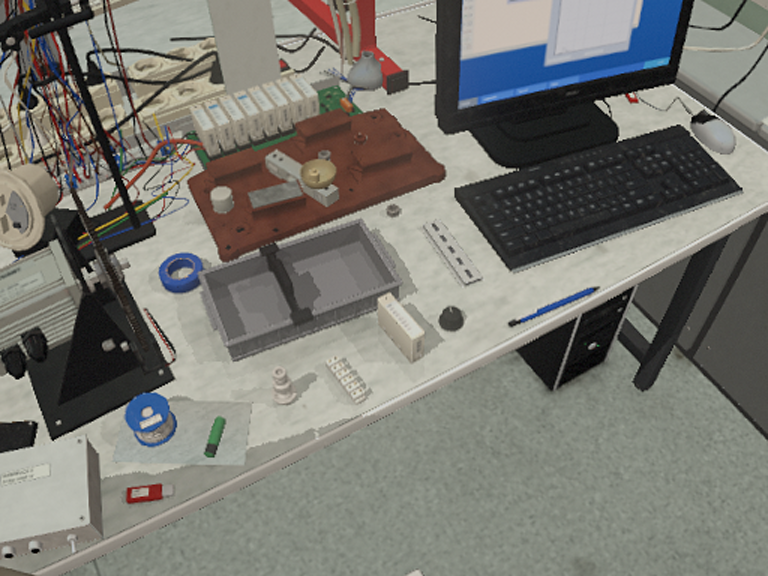

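View pics/top0.png

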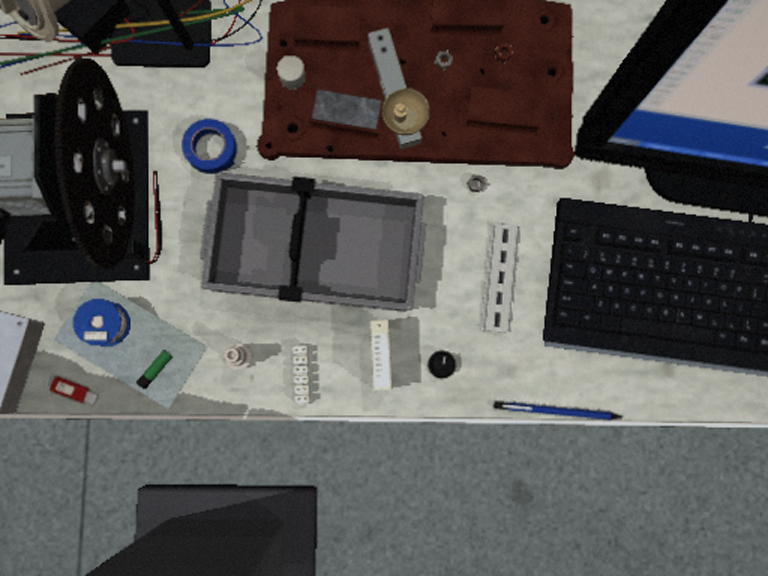

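The top view (768x576) shows the tote over about (205–425, 172–310), its divider at x≈300, the fitting at (237,355), the strip at (300,375), the relay at (380,355), the knob at (442,364) and the rail at (500,278). I'll zoom in on the work area next.

```bash
cat > h.py <<'E'
from workcell import env, viewer
import cv2,numpy as np
def ray(c,uv):
    K=c["camera_matrix"];k=c["k1"]
    # radial model: d = s(1+k1 r^2)
    p=cv2.undistortPoints(np.float64(uv).reshape(-1,1,2),K,np.array([k,0,0,0,0.])).reshape(-1,2)
    d=np.c_[p,np.ones(len(p))]@c["cam_to_world"][:3,:3].T
    return c["cam_to_world"][:3,3],d
def plane(c,uv,z):
    o,d=ray(c,uv); return (o+d*((z-o[2])/d[:,2])[:,None])[:,:2]
def proj(c,P):
    T=np.linalg.inv(c["cam_to_world"]);r=cv2.Rodrigues(T[:3,:3])[0]
    return cv2.projectPoints(np.float64(P).reshape(-1,1,3),r,T[:3,3],c["camera_matrix"],np.array([c["k1"],0,0,0,0.]))[0].reshape(-1,2)
def crop(n,x0,y0,w,h,s,f):
    c=viewer.capture(n); cv2.imwrite(f,cv2.resize(c["img"][y0:y0+h,x0:x0+w],None,fx=s,fy=s,interpolation=cv2.INTER_CUBIC)); return c
E
python3 - <<'E'
from h import *
crop("top",130,105,225,170,3.5,"pics/top1.png"); crop("scene",120,125,225,150,3.5,"pics/scene1.png")
E
```

```text
(no output)
```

View pics/top1.png

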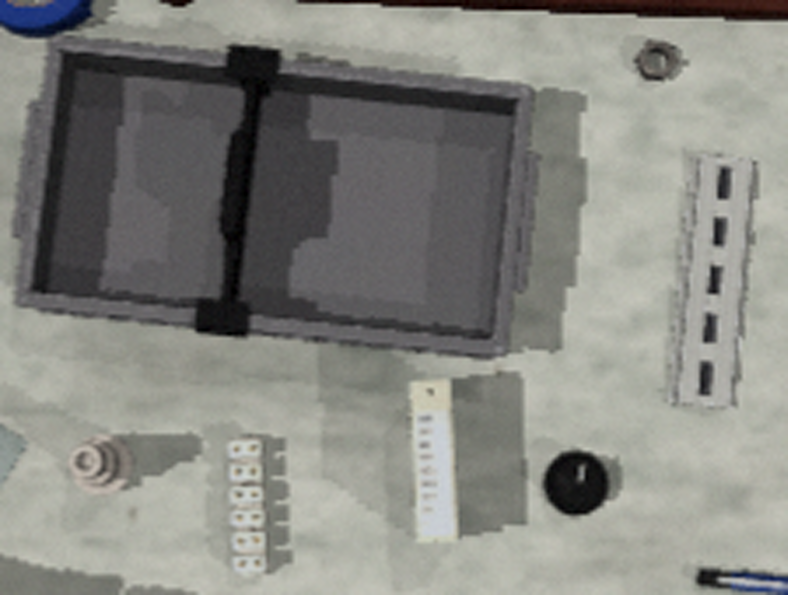

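View pics/scene1.png

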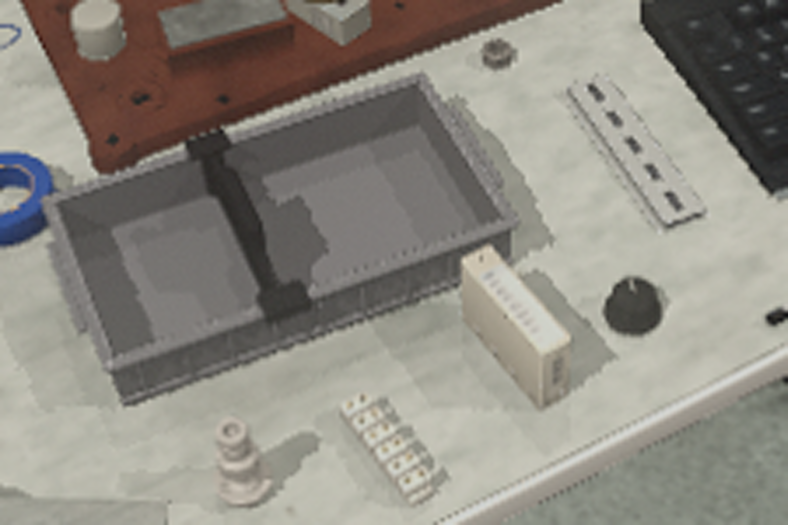

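The top crop is clear, with these positions:
- **Tote:** inner rim corners at about (63,52), (520,98), (490,340) and (33,293), with the divider bead at (240,180).
- **Rail:** slots from (724,183) to (705,378).
- **Relay:** top face from (412,380) to (458,540).
- **Strip:** centre at (247,505).
- **Fitting:** top at (90,460).
- **Knob:** (577,482).

Next I'll compute the positions.

```bash
cat > loc.py <<'E'
from h import *
c=viewer.capture("top"); im=c["img"]
def uv(P): return (np.float64(P)+.5)/3.5-.5+[130,105]
def ang(v): return np.degrees(np.arctan2(v[1],v[0]))
I=plane(c,uv([(63,52),(520,98),(490,340),(33,293)]),.042)
O=plane(c,uv([(52,38),(535,88),(503,355),(18,303)]),.042)
for n,Q in(("in",I),("out",O)):
    print(n,Q.mean(0).round(4),[np.linalg.norm(Q[i]-Q[(i+1)%4]).round(4) for i in range(4)],[ang(Q[0]-Q[1]).round(2),ang(Q[3]-Q[2]).round(2),ang(Q[0]-Q[3]).round(2),ang(Q[1]-Q[2]).round(2)])
print("bead",plane(c,uv([(240,182)]),.062),"divends",plane(c,uv([(253,62),(222,318)]),.045))
hsv=cv2.cvtColor(im,cv2.COLOR_BGR2HSV);g=hsv[...,2]
def comp(mask,box,amin):
    m=np.zeros(mask.shape,np.uint8);a,b=uv(box[:2]).astype(int),uv(box[2:]).astype(int)
    m[a[1]:b[1],a[0]:b[0]]=mask[a[1]:b[1],a[0]:b[0]]
    cs,_=cv2.findContours(m,cv2.RETR_EXTERNAL,cv2.CHAIN_APPROX_NONE); return [k for k in cs if cv2.contourArea(k)>=amin]
def rect(k,z,n):
    P=plane(c,k.reshape(-1,2).astype(float),z).astype(np.float32);r=cv2.minAreaRect(P*1000);b=cv2.boxPoints(r)
    e=[b[1]-b[0],b[2]-b[1]];l=max(e,key=np.linalg.norm);print(n,np.round(r[0],1),np.round(r[1],1),"long axis deg",ang(l).round(1))
ks=comp((g<95).astype(np.uint8),(695,150,750,410),5)
S=np.array([plane(c,[np.mean(k.reshape(-1,2),0)],.0075)[0] for k in ks]);print("slots",S.round(4),S.mean(0),ang(S[0]-S[-1]))
white=lambda t:(im.min(2)>t).astype(np.uint8)
for t in(150,170,190,200,210):
  print(t,"bg",im.min(2)[tuple(uv((330,360)).astype(int)[::-1])])
  for n,b,z in(("relay",(395,370,475,555),.052),("strip",(220,428,272,582),.018)):
    for k in comp(white(t),b,25): rect(k,z,n)
for k in comp((g<75).astype(np.uint8),(535,440,620,525),50): rect(k,.01,"knob"); print(plane(c,[cv2.minEnclosingCircle(k)[0]],.01))
print("fit",plane(c,uv([(89,460)]),.056),plane(c,uv([(102,463)]),.012))
s=viewer.capture("scene");us=lambda P:(np.float64(P)+.5)/3.5-.5+[120,125]
print("scene: fit",plane(s,us([(234,427)]),.056),"knob",plane(s,us([(632,285)]),.02),"relay",plane(s,us([(478,255),(463,262),(490,248),(570,340),(543,352)]),.052),"strip",plane(s,us([(340,403),(365,392),(432,482),(410,500)]),.018).mean(0))
print("scene tote out",plane(s,us([(45,198),(422,75),(515,223),(112,365)]),.042),"rail slots",plane(s,us([(635,145)]),.0075))
E
python3 loc.py
```

```text
in [ 0.5409 -0.2169] [np.float64(0.2295), np.float64(0.1226), np.float64(0.2259), np.float64(0.122)] [np.float64(84.99), np.float64(84.86), np.float64(-4.89), np.float64(-6.58)]
out [ 0.5408 -0.2171] [np.float64(0.2428), np.float64(0.1352), np.float64(0.2396), np.float64(0.1342)] [np.float64(84.82), np.float64(84.61), np.float64(-5.05), np.float64(-6.4)]
bead [[ 0.54316941 -0.20043903]] divends [[ 0.6073429  -0.20381098]
 [ 0.47865987 -0.19161496]]
slots [[ 0.455  -0.4346]
 [ 0.4806 -0.4369]
 [ 0.5063 -0.4397]
 [ 0.5315 -0.4422]
 [ 0.5566 -0.4449]] [ 0.50599488 -0.43966265] 174.2354557349836
150 bg 122
relay [ 408.2 -295.1] [82.3 36.9] long axis deg 0.7
strip [ 374.9 -201.9] [43.5 24.3] long axis deg 1.6
strip [ 410.3 -201.2] [22.  16.3] long axis deg 7.2
170 bg 122
relay [ 409.8 -295.5] [76.5 18.1] long axis deg 3.6
strip [ 357.7 -205.8] [ 8.6 14. ] long axis deg -89.3
strip [ 369.7 -203.8] [ 8.6 14. ] long axis deg -89.3
strip [ 392.2 -203.2] [ 8.7 14. ] long axis deg -89.3
190 bg 122
relay [ 403.9 -295.8] [60.7 16.7] long axis deg 3.5
200 bg 122
relay [ 419.2 -296.4] [25.7 12.6] long axis deg 7.7
210 bg 122
knob [ 401.5 -368.4] [29.9 31.9] long axis deg -89.2
[[ 0.40082611 -0.36882357]]
fit [[ 0.40815058 -0.13107225]] [[ 0.40821128 -0.12975093]]
scene: fit [[ 0.41049529 -0.1304851 ]] knob [[ 0.40814862 -0.36993467]] relay [[ 0.44798593 -0.29341176]
 [ 0.44786402 -0.28392557]
 [ 0.44894448 -0.30155794]
 [ 0.37368698 -0.30547654]
 [ 0.37426977 -0.28930599]] strip [ 0.38658935 -0.20163861]
scene tote out [[ 0.62040555 -0.10354437]
 [ 0.59683353 -0.34058427]
 [ 0.46488681 -0.32724695]
 [ 0.4884306  -0.09303453]] rail slots [[ 0.50729461 -0.4397893 ]]
```

```bash
cat >> h.py <<'E'
from scipy.spatial.transform import Rotation as R
TO=np.array([.5415,-.2167]); TY=-5.3
def tw(x,y):
    a=np.radians(TY); return TO+np.array([np.cos(a)*x-np.sin(a)*y,np.sin(a)*x+np.cos(a)*y])
def q(phi):
    """tool down, closing line at phi deg (mod 180), the half turn with least joint-7 travel from mid-range"""
    best=None
    for f in(phi,phi+180):
        f=np.radians(f);y=np.array([np.cos(f),np.sin(f),0]);z=np.array([0,0,-1.]);M=np.c_[np.cross(y,z),y,z]
        o=R.from_matrix(M).as_quat(scalar_first=True)
        j=env.solve_ik(list(np.r_[tw(0,0),.15]),list(o))
        if j is not None and (best is None or abs(j[6])<best[0]): best=(abs(j[6]),o)
    return list(best[1])
H=.14
def over(xy,phi,h=H): env.movep([*xy,h],q(phi))
def down(xy,z,feed=.12,guard=None): return env.servo_line([*xy,z],feed=feed,guard=guard)
def pick(xy,z,phi,opening):
    env.gripper_to(opening) if abs(env.get_finger_gap()-opening)>.003 else None
    over(xy,phi); down(xy,z); env.gripper_to(0); g=env.get_finger_gap(); down(xy,H,.2); print("gap",round(g,4),"held",round(env.get_finger_gap(),4),"t",round(env.get_t(),1))
def place(xy,z,phi,release):
    over(xy,phi); down(xy,z+.012); hit=down(xy,z-.001,.02,guard=5)
    print("hit",hit,env.get_position().round(4) if hasattr(env.get_position(),'round') else env.get_position(),env.get_force())
    env.gripper_to(release); down(xy,H,.2); print("t",round(env.get_t(),1))
E
python3 - <<'E'
from h import *
env.movep([.42,.1,.30],q(90)); env.movep([.43,-.15,.22],q(84.7))
print(env.get_t(),env.get_joint_pos())
env.gripper_to(.05)
b=np.array([.5435,-.2004]); over(b,84.7); down(b,.035); env.gripper_to(0)
print("gap",env.get_finger_gap())
a=np.radians(TY); p=np.array(b)-TO; x=p@[np.cos(a),np.sin(a)]; y=p@[-np.sin(a),np.cos(a)]; print(x,y)
t=tw(x,-.033); env.servo_line([*t,.035],feed=.06); print(env.get_force(),env.get_position())
env.gripper_to(.04); env.servo_line([*t,H],feed=.2)
env.movep([.43,-.05,.2],q(84.7)); print(env.get_t())
c=crop("top",130,105,225,170,3.5,"pics/top2.png")
E
```

```text
3.2 [-0.28560051  0.47649791  0.79959975  2.06441428 -0.48139711  0.79247353
 -0.85451768]
gap 0.008548752249764204
0.00048580882099021126 0.01641505375530182
[-0.58089334 -0.15769824  5.23002727] [ 0.53917045 -0.25080131  0.0356143 ]
8.7333
```

View pics/top2.png

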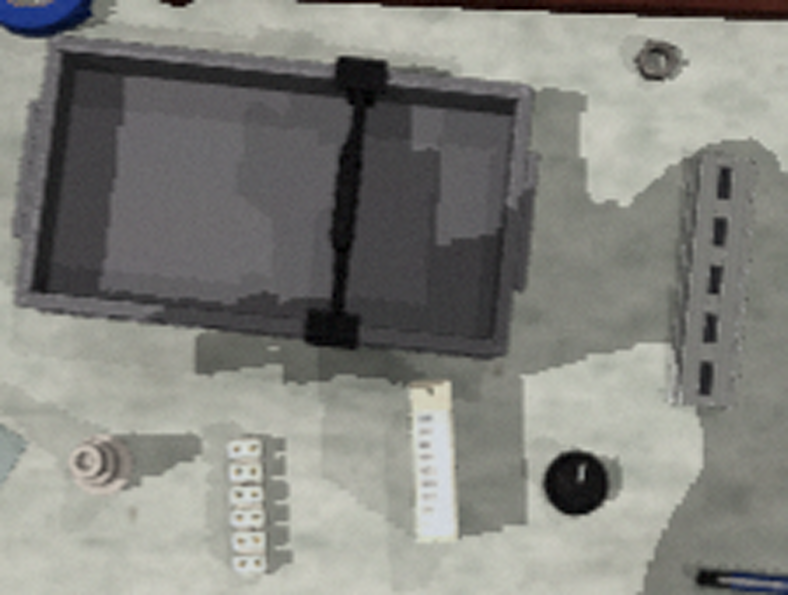

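The divider now stands at (347,195) in the crop, which is about 65% of the tote length and agrees with -0.033. Next are the rail and the strip.

Run:
```python
from h import *
pick([.5062,-.4397],.0025,84.2,.055)
if env.get_finger_gap()<.02: raise SystemExit("missed")
place(tw(.024,.041),.0070,TY,.036)
env.movep([.43,-.05,.2],q(84.7))
crop("top",130,105,225,170,3.5,"pics/top3.png")
```

```text
gap 0.0247 held 0.0246 t 13.1
hit True [ 0.5691 -0.178   0.0075] [-0.05848054  0.53463479  6.05460323]
t 17.0
```

View pics/top3.png

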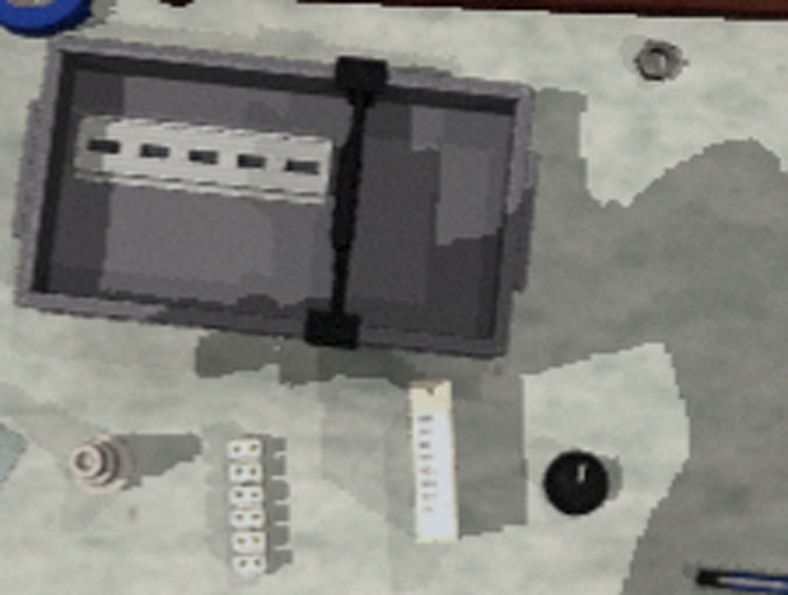

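The rail lies flat at the back of the left bay, with its slots running from (104,146) to (302,166) and its middle at (203,157). I'll check that position, refine the strip centre, then place the strip.

Run:
```python
from h import *
c=viewer.capture("top");uv=lambda P:(np.float64(P)+.5)/3.5-.5+[130,105]
P=plane(c,uv([(104,146),(155,151),(203,157),(252,161),(302,166)]),.0115); m=P.mean(0); d=P[0]-P[-1]; print(m,np.degrees(np.arctan2(d[1],d[0])),"cmd",tw(.024,.041))
S=plane(c,uv([(230,440),(262,437),(266,572),(234,574)]),.018);s=S.mean(0);d=S[:2].mean(0)-S[2:].mean(0);a=np.degrees(np.arctan2(d[1],d[0]));print(s,a)
pick(s,.005,90+a,.045)
if env.get_finger_gap()<.01: raise SystemExit("missed")
t=.5*(m+tw(.024,.041)); place(t,.0167,TY,.027)
pick([.4105,-.2953],.022,93.6,.05)
if env.get_finger_gap()<.014: raise SystemExit("missed")
place(tw(-.026,.041),.0265,TY,.03)
env.movep([.43,-.05,.2],q(84.7))
crop("top",130,105,225,170,3.5,"pics/top4.png");crop("scene",120,125,225,150,3.5,"pics/scene4.png")
```

```text
[ 0.56627035 -0.17628631] 84.98210615350192 cmd [ 0.56918459 -0.17809218]
[ 0.38780583 -0.2041805 ] 3.1315425496181923Traceback (most recent call last):
  File "<stdin>", line 5, in <module>
  File "h.py", line 34, in pick
    over(xy,phi); down(xy,z); env.gripper_to(0); g=env.get_finger_gap(); down(xy,H,.2); print("gap",round(g,4),"held",round(env.get_finger_gap(),4),"t",round(env.get_t(),1))
                  ~~~~^^^^^^
  File "h.py", line 31, in down
    def down(xy,z,feed=.12,guard=None): return env.servo_line([*xy,z],feed=feed,guard=guard)
                                               ~~~~~~~~~~~~~~^^^^^^^^^^^^^^^^^^^^^^^^^^^^^^^
host.MotionError: the arm cannot follow that straight line within its joint ranges
```

Run:
```python
from h import *
print(np.round(env.get_joint_pos(),2),env.get_position())
def qq(f):
    f=np.radians(f);y=np.array([np.cos(f),np.sin(f),0]);z=np.array([0,0,-1.]);return list(R.from_matrix(np.c_[np.cross(y,z),y,z]).as_quat(scalar_first=True))
for n,xy in(("strip",(.3878,-.2042)),("fit",(.409,-.1305)),("relay",(.4105,-.2953))):
  for f in(93.1,-86.9):
    for z in(.14,.08,.04,.02,.005):
        j=env.solve_ik([*xy,z],qq(f)); print(n,f,z,None if j is None else np.round(j,2))
```

```text
[-0.02  0.57  0.64  2.19 -0.65  0.57 -0.41] [ 0.38800112 -0.20368621  0.13999225]
strip 93.1 0.14 [ 0.61  0.5  -0.27  2.17  0.26  0.5   1.77]
strip 93.1 0.08 [ 0.56  0.62 -0.2   2.22  0.35  0.34  1.69]
strip 93.1 0.04 [ 0.77  0.75 -0.52  2.23  1.    0.41  1.04]
strip 93.1 0.02 [ 0.65  0.76 -0.33  2.24  0.94  0.28  1.11]
strip 93.1 0.005 [ 0.62  0.79 -0.29  2.24  1.    0.24  1.05]
strip -86.9 0.14 [-0.02  0.57  0.64  2.19 -0.65  0.57 -0.41]
strip -86.9 0.08 [ 0.1   0.67  0.48  2.23 -0.79  0.42 -0.28]
strip -86.9 0.04 [ 0.18  0.74  0.36  2.24 -0.9   0.31 -0.19]
strip -86.9 0.02 [ 0.22  0.77  0.3   2.25 -0.98  0.25 -0.11]
strip -86.9 0.005 [ 0.65  0.8  -0.33  2.24  1.07  0.27 -2.16]
fit 93.1 0.14 [ 0.42  0.49 -0.24  2.2   0.25  0.48  1.61]
fit 93.1 0.08 [ 0.36  0.61 -0.17  2.24  0.32  0.31  1.54]
fit 93.1 0.04 [ 0.47  0.71 -0.33  2.26  0.83  0.29  1.03]
fit 93.1 0.02 [ 0.47  0.76 -0.33  2.26  1.    0.27  0.87]
fit 93.1 0.005 [ 0.47  0.79 -0.33  2.26  1.14  0.26  0.74]
fit -86.9 0.14 [-0.21  0.57  0.66  2.21 -0.67  0.57 -0.56]
fit -86.9 0.08 [-0.09  0.66  0.49  2.25 -0.82  0.41 -0.43]
fit -86.9 0.04 [ 0.01  0.73  0.35  2.27 -0.94  0.29 -0.32]
fit -86.9 0.02 [ 0.04  0.77  0.3   2.27 -1.05  0.24 -0.22]
fit -86.9 0.005 [ 0.47  0.79 -0.33  2.26  1.14  0.26 -2.41]
relay 93.1 0.14 [ 0.77  0.57 -0.29  2.    0.27  0.61  1.92]
relay 93.1 0.08 [ 0.74  0.67 -0.26  2.04  0.36  0.47  1.84]
relay 93.1 0.04 [ 0.71  0.75 -0.22  2.06  0.4   0.38  1.8 ]
relay 93.1 0.02 [ 0.7   0.78 -0.19  2.06  0.42  0.33  1.79]
relay 93.1 0.005 [ 0.68  0.81 -0.17  2.06  0.43  0.3   1.78]
relay -86.9 0.14 [ 0.15  0.65  0.64  2.02 -0.61  0.68 -0.33]
relay -86.9 0.08 [ 0.22  0.73  0.53  2.05 -0.72  0.54 -0.24]
relay -86.9 0.04 [ 0.27  0.8   0.46  2.07 -0.8   0.46 -0.17]
relay -86.9 0.02 [ 0.29  0.83  0.42  2.07 -0.84  0.42 -0.13]
relay -86.9 0.005 [ 0.31  0.85  0.39  2.07 -0.87  0.38 -0.1 ]
```

```bash
cat >> h.py <<'E'
def qq(f):
    f=np.radians(f);y=np.array([np.cos(f),np.sin(f),0]);z=np.array([0,0,-1.]);return list(R.from_matrix(np.c_[np.cross(y,z),y,z]).as_quat(scalar_first=True))
def down(xy,z,feed=.12,guard=None):
    try: return env.servo_line([*xy,z],feed=feed,guard=guard)
    except env.MotionError:
        print("stepped",np.round(env.get_joint_pos(),2)); o=list(env.get_orientation());z0=env.get_position()[2]
        for zz in np.linspace(z0,z,6)[1:]: env.movep([*xy,zz],o)
E
python3 - <<'E'
from h import *
s=[.3878,-.2042]
env.movep([*s,H],qq(93.1)); print(np.round(env.get_joint_pos(),2),env.get_t())
try:
    env.servo_line([*s,.007],feed=.12); print("line ok")
except env.MotionError as e:
    print(e)
    for z in(.08,.05,.03):
        env.movep([*s,z],qq(93.1)); print(z,np.round(env.get_joint_pos(),2))
        try: env.servo_line([*s,.007],feed=.08); print("line ok"); break
        except env.MotionError: pass
print(np.round(env.get_joint_pos(),2),env.get_position(),env.get_t())
E
```

```text
[ 0.61  0.5  -0.26  2.17  0.26  0.5   1.77] 21.175
the arm cannot follow that straight line within its joint ranges
0.08 [ 0.55  0.62 -0.19  2.22  0.34  0.34  1.7 ]
0.05 [ 0.52  0.68 -0.15  2.23  0.37  0.26  1.67]
0.03 [ 0.65  0.74 -0.33  2.23  0.86  0.3   1.19]
line ok
[ 0.62  0.79 -0.29  2.24  0.99  0.25  1.06] [ 0.38795167 -0.20425759  0.00742468] 22.7583
```

Run:
```python
from h import *
s=[.3878,-.2042]
env.gripper_to(0); down(s,H,.2); print("gap",env.get_finger_gap(),np.round(env.get_joint_pos(),2))
if env.get_finger_gap()<.01: raise SystemExit("missed")
t=tw(.0228,.042); place(t,.0187,TY,.027)
print(np.round(env.get_joint_pos(),2))
env.movep([.43,-.02,.2],q(84.7))
crop("top",130,105,225,170,3.5,"pics/top4.png")
```

```text
gap 0.014988165945414574 [ 0.9   0.57 -0.69  2.17  0.64  0.62  1.38]
hit True [ 0.568  -0.177   0.0193] [-0.18100971  0.2558502   4.72876401]
t 27.9
[ 0.38  0.67 -0.19  1.76  0.18  0.73 -0.  ]
```

View pics/top4.png

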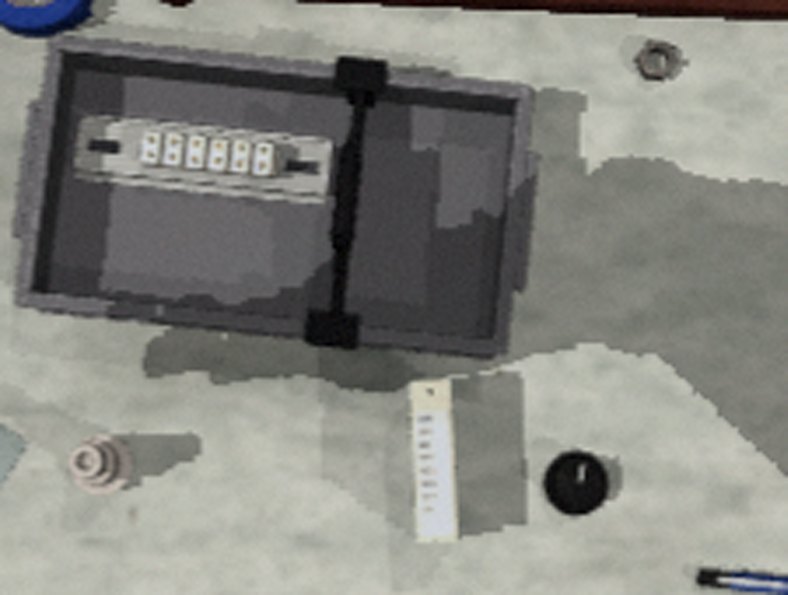

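The strip sits on the middle of the rail, from (140,150) to (275,158). Next come the relay, the fitting and the knob.

Run:
```python
from h import *
pick([.4105,-.2953],.022,93.6,.05)
if env.get_finger_gap()<.014: raise SystemExit("missed")
place(tw(-.027,.041),.0265,TY,.032)
k=[.4015,-.369]
pick(k,.004,84.7,.055)
if env.get_finger_gap()<.02: raise SystemExit("missed")
place(tw(-.027,-.075),.0085,84.7,.043)
env.gripper_to(.055)
f=[.409,-.1305]
over(f,93.1) ; env.movep([*f,H],qq(93.1)); print(np.round(env.get_joint_pos(),2),env.get_t())
crop("top",130,105,225,170,3.5,"pics/top5.png")
```

```text
gap 0.0185 held 0.0188 t 32.9
hit True [ 0.5183 -0.1734  0.0267] [-0.55515935  0.11576363  4.70877366]
t 36.3
gap 0.0265 held 0.0263 t 40.0
hit True [ 0.5084 -0.289   0.0185] [-0.68826022 -0.26055627  7.62807708]
t 43.2
[ 0.74  0.56 -0.71  2.19  0.65  0.61  1.18] 46.125
```

View pics/top5.png

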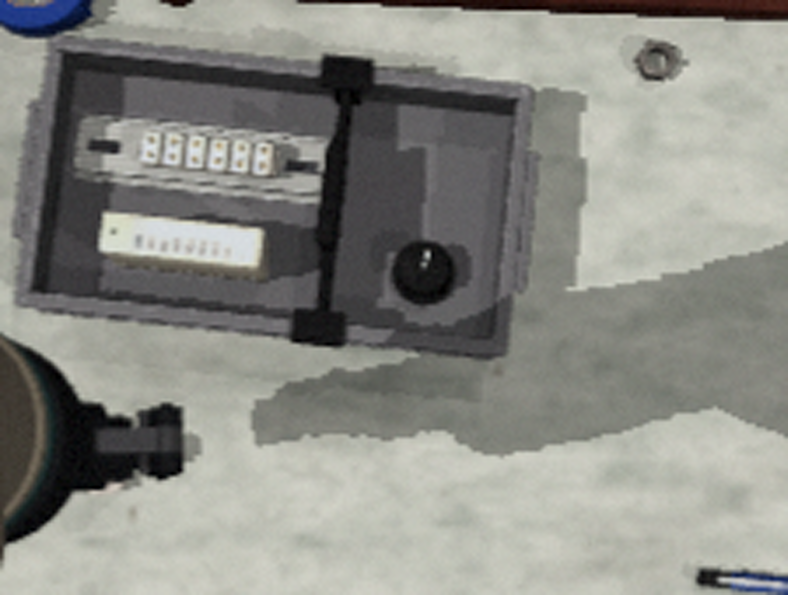

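The relay stands at (183,245). The knob is in the right bay at (423,272), but it touched something 10 mm early and the divider shifted about 6 mm to the left. I'll fetch the fitting, then check the knob in the side view.

Run:
```python
from h import *
f=[.409,-.1305]
down(f,.022); print(env.get_position(),np.round(env.get_joint_pos(),2)); env.gripper_to(0); down(f,H,.2); print("gap",env.get_finger_gap(),env.get_t())
crop("scene",150,145,160,120,5,"pics/scene5.png")
```

```text
[ 0.40920728 -0.13040928  0.02224086] [ 0.49  0.76 -0.37  2.26  1.02  0.29  0.85]
gap 0.022908132072839076 48.4583
```

View pics/scene5.png

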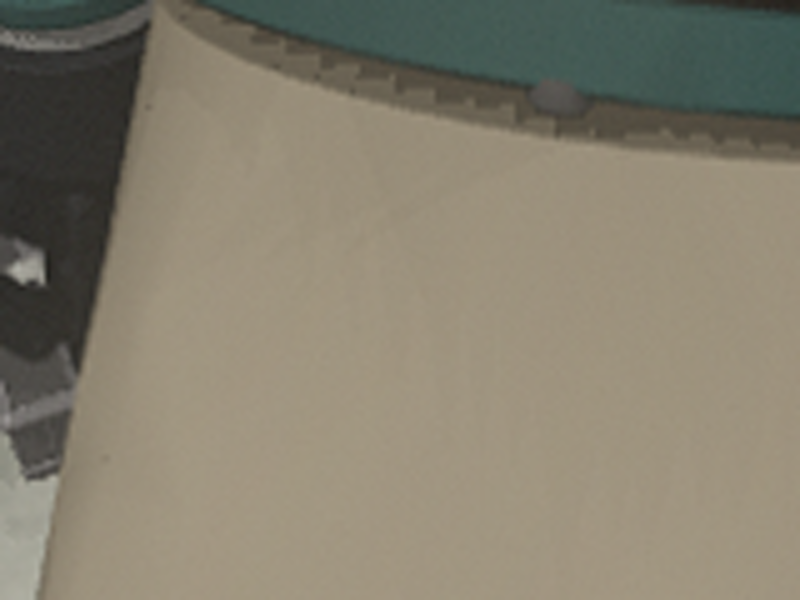

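Run:
```python
from h import *
env.movep([.46,-.33,.2],q(84.7)); print(env.get_finger_gap(),env.get_t())
a=crop("scene",110,110,225,150,3.5,"x.png")["img"]; b=viewer.capture("top")["img"]
m=np.hstack([a[120:300,110:370],b[100:280,120:380]]); cv2.imwrite("pics/both6.png",cv2.resize(np.vstack([m[:,:260],m[:,260:]])[:, :],(780,1080))[:, :])
cv2.imwrite("pics/s6.png",cv2.resize(a[120:300,120:370],None,fx=3.2,fy=3.2,interpolation=2))
cv2.imwrite("pics/t6.png",cv2.resize(b[105:275,130:355],None,fx=3.5,fy=3.5,interpolation=2))
```

```text
0.022703790385716464 49.9917
```

View pics/s6.png

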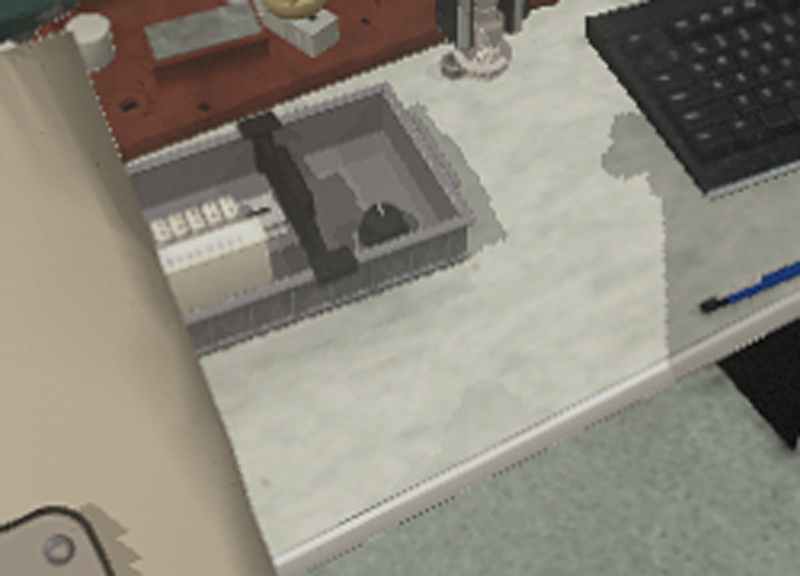

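The fitting hangs upright between the pads at (480,40), and the knob stands right way up at (383,225). Now I'll place the fitting.

Run:
```python
from h import *
xy=tw(.0225,-.071); over(xy,84.7); print(np.round(env.get_position(),4)); down(xy,.05); hit=down(xy,.0255,.02,guard=5); print(hit,env.get_position(),env.get_force())
env.gripper_to(.042); down(xy,H,.2); env.movep([.43,-.02,.2],q(84.7)); print(env.get_t())
crop("top",130,105,225,170,3.5,"pics/top7.png");
```

```text
[ 0.5572 -0.289   0.1389]
True [ 0.55721398 -0.28939813  0.0268561 ] [-0.15460675  0.87775323  4.72900416]
54.825
```

View pics/top7.png

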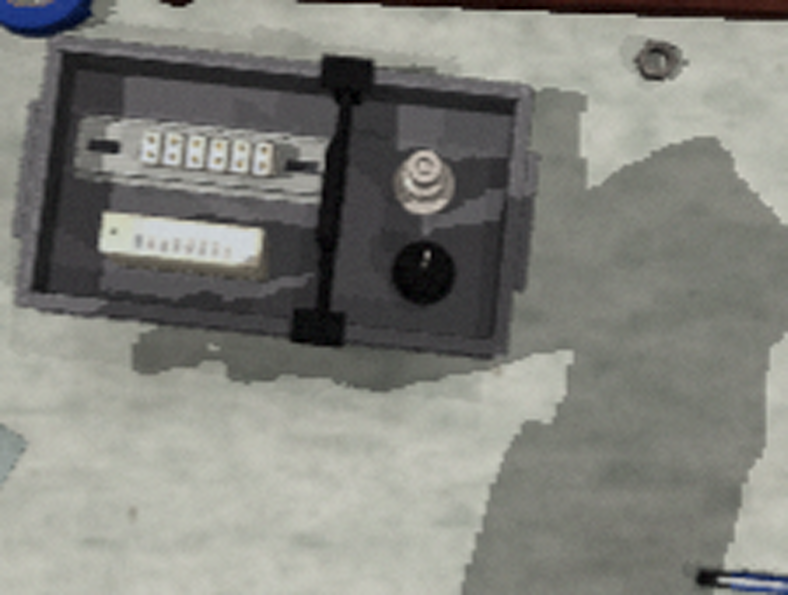

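All five parts are in the tote: the strip on the rail at (206,152), the relay at (183,240), the fitting at (424,168) and the knob at (424,272). I'll check the tolerances by numbers before handing in.

Run:
```python
from h import *
c=viewer.capture("top");uv=lambda P:(np.float64(P)+.5)/3.5-.5+[130,105]
a=np.radians(TY);Rm=np.array([[np.cos(a),np.sin(a)],[-np.sin(a),np.cos(a)]])
for n,p,z in(("rail",(203,156.5),.0115),("strip",(206,152),.0295),("relay",(182,239),.056),("fit top",(424,166),.060),("fit base",(424,186),.012),("knob",(423,272),.014),("knob top/ptr",(427,258),.024),("div",(338,182),.062)):
    print(n,(Rm@(plane(c,uv([p]),z)[0]-TO)).round(4))
im=cv2.resize(c["img"][150:200,235:275],None,fx=14,fy=11,interpolation=2); cv2.imwrite("pics/k8.png",im)
```

```text
rail [0.0208 0.0426]
strip [0.0196 0.0389]
relay [-0.0297  0.0418]
fit top [ 0.0179 -0.0715]
fit base [ 0.0175 -0.0721]
knob [-0.0273 -0.0763]
knob top/ptr [-0.0214 -0.0776]
div [ 0.0052 -0.0309]
```

View pics/k8.png

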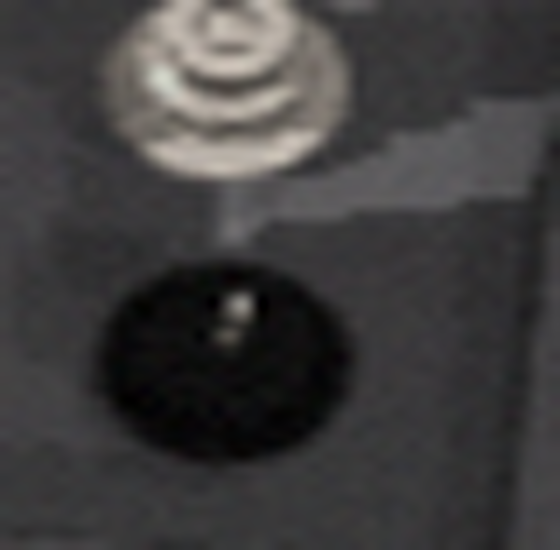

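The measured positions are well within tolerance, and the knob's outline is round (17.5 x 18 px), so it lies flat. Handing in.

```bash
python3 -c "
from h import *
print(env.close_job())"
```

```text
the job is handed in; nothing more can be done
None
```

The kit is packed in the tote and the job was handed in at about 55 s; every position I measured in the images was within tolerance, but handing in returned no verdict.

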